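Load a hinge pin into the tacking jig

ROBOT

A 7-joint arm with a two-finger parallel gripper is mounted at the origin on the work surface. World frame = base frame: x ahead of the robot, y to its left, z up, the work surface at z = 0. Lengths are in m, angles in rad, forces in N, time in s.
With the tool pointing down it reaches from about 0.35 to 0.9 m from the base axis. Payload 8.1 kg.
Tool frame: the origin (TCP) lies between the finger pads; the fingertips stand 14 mm ahead of it and the grasp point (between the pads) lies 5 mm behind it; z points along the fingers, y is the direction in which the jaws open and shut (so a half turn about z gives the same grasp; the last joint's range is limited). The gripper opens to 85 mm and grips with 20 to 120 N. Pads are 22 mm wide; open, the fingers measure 114 mm over their backs; the gripper's body (76 mm by 85 mm) begins 54 mm behind the grasp point. The pads swing forward as they close: fully open they stand 13 mm farther back than shut.
Start: joints at [1.135, 0.434, 0.025, 1.573, -0.012, 1.134, -0.075], TCP at [0.204, -0.591, 0.245] pointing down, gripper open.
Joint ranges: [-2.62, 2.62], [-0.44, 2.09], [-1.27, 1.32], [0.08, 2.57], [-1.32, 4.46], [0.12, 2], [-2.74, 2.74]. Speed limits (rad/s): [2.22, 2.22, 3.01, 3.01, 3.14, 3.14, 3.14].

INTERFACE

Orientations are given as a unit quaternion [w, x, y, z].
In Python, from plant import monitor, get_image, camera_info, bot gives the robot as it stands.
- The arm moves only by the tool jog_arm, never from a script. Its argument "targets" is one flat list of numbers, 5 for each row, row after row: the opening, from 0 (shut) to 1 (fully open), then the shift along the tool's x, y, z in mm, then the turn about the tool's z in rad. In form: [claw, dx, dy, dz, twist, claw, dx, dy, dz, twist, ...]. A call has 1 to 10 rows; each row shifts and turns the pose as measured when the row begins, along the tool's axes as they then stand; what a row does not reach is not made up. A row lasts 1/10 s, in which the tool goes at most 50 mm and 8.59 degrees, less where a joint would pass 70% of its speed; a pose out of reach is approached as far as the arm can. A call with a gripper value outside its range is refused whole. The fingers move at their own pace and stop on an object; "squeeze" is the grip in N (left out, the last holds). Time passes only in rows, so rows that do not move let the fingers close. It gives the time, the measured TCP pose, the force and the opening at its end, in the units of the state.
- monitor.get_state(): the state, without advancing time (a new reading comes with each control period).
- get_image(name): name is "side" or "top" or "wrist"; returns the picture (420x560x3 uint8, blue, green, red); there is no depth.
- camera_info(name): a dict with "mtx" (3x3 intrinsics, pixels), "view" (4x4, takes a point from world to camera coordinates). Camera axes: x right, y down, z forward; pixel columns grow to the right and rows downward; lengths in m; the calibration is good to about 2 mm. The wrist camera is an equidistant fisheye: a pixel r from the principal point sees the ray r / f radians off the axis. A picture is of the moment at which its call begins: read the wrist's pose just before it. camera_info takes no time and is no camera call; for the wrist camera it gives the pose at the moment of the call.
- bot.job_done(): hands the job in, once; it reports no verdict.
The state is a dict: "time": time; "joint_pos": joint angles; "qvel": joint speeds; "joint_torque": joint torques, N m; "tcp_pos": TCP position; "ee_rot": TCP orientation; "ft_force": force on the tool from outside, world axes, zero at the start; "ft_torque": the same for the moment, N m; "gripper_width": finger opening in m.
Only numpy, scipy, OpenCV 4.12 (cv2) and the standard library are available. Lean on these libraries where they do the work, as an engineer would, in place of code of your own. Each camera call takes 0.05 s, during which the arm holds its last target. There are 200 camera calls.

TASK

Get the hinge pin (the thick round bar with the turned-down end) ready for tacking: draw it out of the stock rack by its end, lay it in the sloping V-block rest with its plain end down on the stop and let go of it there to change to a grip on its side, then lay it in the two V-saddles of the jig with its plain end butted up against the hinge plate. The two-leaf spatter screen must end folded flat, leaf on leaf and fully back against its stop, clear of the jig. Always set the pin down, never drop it, and leave the other bars and tools where they are.

Things in the scene. Friction and masses are not known exactly. Their poses are not given: they have to be found in the camera images.
- pin_center (a point): the hinge pin: round steel bar, 18 mm diameter, 180 mm long, its last 22 mm turned down to a 12 mm spigot; about 0.33 kg. This point is half-way along, 90 mm from either end; its z axis runs from the plain end to the spigot end. It starts upright, spigot up, in one of the rack's tubes (which one varies) and is the thickest round bar there
- pin_foot (a point): centre of the plain end face of the hinge pin (90 mm from pin_center along its -z); same axes as pin_center
- pin: the hinge pin again, origin at the centre of its plain end face, same axes
- rack: stock rack, fixed: base plate 190 x 85 mm, 8 mm thick, and three upright square tubes in a row along its x axis at x = -50, 0 and +50 mm, each 28 mm outside, 22 mm inside, reaching 88 mm above the table. The bars stand in the tubes on the base plate. Origin at table height under the middle tube
- v_rest: V-block rest, fixed: two 90-degree V-saddles of angle iron in line on a spine sloping at 45 degrees, with a stop plate at the low end. Origin at table height under the middle of its base plate (90 x 165 x 10 mm); y is level and points to the low end, z up. The pin's line lies in its y-z plane and starts at rest_stop (y = +60, z = 55 mm)
- rest_stop (a point): where the centre of the pin's plain end comes to lie, on the stop plate. y points down the slope, so the pin's line runs along -y, upwards at 45 degrees; z is normal to the slope, upwards; x level. Saddles from 15 to 35 and 105 to 125 mm along the line, legs up to 5 mm over the pin's axis, 20 mm to each side; in the finger gap between, the 8 mm thick spine is 20 mm below the axis
- jig: tacking jig, fixed: base plate 12 mm thick, x +-85 mm, y = -112 to +162 mm; two V-saddles in line along y, hinge plate (70 wide, 8 thick, top 96 mm above the table) standing across them, spatter screen behind it. Origin at table height; z up, y points from the saddles to the hinge plate
- jig_face (a point): point on the face of the hinge plate that looks at the saddles, on the saddles' axis, 66 mm above the table; axes as the jig's. The loaded pin lies along -y from here, plain end at this point, spigot end at y = -180 mm. Saddles (90-degree V, legs up to 5 mm over the pin's axis) at y = -20 to -40 and -118 to -138 mm, with a 78 mm finger gap between
- screen_inner (a joint): inner leaf of the two-leaf spatter screen: upright aluminium sheet, 140 mm wide, 102 to 195 mm above the table, hinged on the vertical post at screen_post. 0 = fully back on its stop, pointing along the jig's -x; grows (rad, up to 0.7) as its free end swings to the jig's -y, over the saddles. Light friction (0.03 N m), stays where left
- screen_outer (a joint): outer leaf, same size, hinged upright on the inner leaf's free end (140 mm from the post, 8 mm to its saddle side). 0 = folded flat on the saddle side of the inner leaf, its free edge back at the post; grows (rad, up to 1.9) as it opens towards the saddles. Light friction (0.02 N m), stays where left. Starts open across the jig, above the hinge plate
- screen_post (a point): axis of the screen's post at the screen's mid-height (about 150 mm above the table); it stands at x = +75 mm, y = +55 mm from jig_face; axes as the jig's
- screen_edge (a point): middle of the free upright edge of the screen's outer leaf, about 149 mm above the table
- square_bar: square steel bar 16 x 16 x 165 mm, a bystander standing in another tube of the rack; origin at the centre of its lower end
- thin_rod: thin plain round rod, 12 mm diameter, 190 mm long, a bystander standing in another tube of the rack; origin at the centre of its lower end
- spray_can: white and grey aerosol can, 65 mm diameter, 190 mm high, black cap, a bystander; origin at the centre of its underside
- wire_brush: wire brush with wooden handle, 200 mm long (along its x, bristle end at +x), 30 mm wide, 38 mm high, a bystander; origin under its middle
- lock_pliers: locking pliers lying flat, 205 mm long (along its x, jaws at +x), 55 mm wide, 16 mm high, a bystander; origin under the middle
- angle_offcut: offcut of angle iron, 40 x 40 mm legs, 90 mm long (along its y), a bystander lying on one leg; origin under its middle
Not all that is in view belongs to the job. Leave any blue or brown look-alike of the pin alone.

How it is judged:
By the outcome, as a careful person would: the job done as asked, in the order asked, and still so for the second after the job is handed in, with the robot touching nothing.
It also fails if it takes over 70 s, if anything falls off the work surface, if the arm or the gripper's body presses on something with over 40 N, if the wrist force passes 120 N, or if a joint passes its speed limit or range.

## Working session

There is one attempt and no reset: what is moved stays moved. The work goes in short steps, Python scripts to look and compute and a tool call to move; the robot and the scene stay as the last step left them, time stands still between calls to the robot, and variables do not carry over. Pictures are saved under pics/ and viewed, about 8 in all and at most 12, crops included, and the job is handed in when it is done.

Besides the shell and the picture viewer there is one more tool, called after "Call:" as a command line: name --argument value ..., lists and objects as JSON in quotes. jog_arm: Moves the arm, as the interface text tells. Its arguments: {"type":"object","properties":{"targets":{"type":"array","items":{"type":"number"}},"squeeze":{"type":"number"}},"required":["targets"]}

```bash
mkdir -p pics; ls; python3 - <<'E'
from plant import monitor,get_image,camera_info
import cv2,numpy as np
np.set_printoptions(precision=4,suppress=True)
for n in("side","top"):
    cv2.imwrite(f"pics/{n}0.png",get_image(n)); c=camera_info(n); print(n,c["mtx"],c["view"],c.keys())
s=monitor.get_state();print(s)
E
```

```text
pics
side [[418.8507   0.     290.8277]
 [  0.     418.8507 209.1979]
 [  0.       0.       1.    ]] [[ 0.9945 -0.1047 -0.0064 -0.5216]
 [-0.0548 -0.4669 -0.8826  0.1217]
 [ 0.0894  0.8781 -0.47    1.1643]
 [ 0.      0.      0.      1.    ]] dict_keys(['mtx', 'view'])
top [[421.5696   0.     282.4032]
 [  0.     421.5696 206.6221]
 [  0.       0.       1.    ]] [[-0.164  -0.9864 -0.0056  0.0316]
 [-0.9661  0.1618 -0.2011  0.549 ]
 [ 0.1993 -0.0276 -0.9796  1.0963]
 [ 0.      0.      0.      1.    ]] dict_keys(['mtx', 'view'])
{'time': 0.1, 'joint_pos': array([ 1.1354,  0.4351,  0.025 ,  1.574 , -0.0116,  1.134 , -0.0751]), 'qvel': array([-0.0004, -0.0032,  0.0003, -0.0004,  0.0016,  0.0001, -0.0008]), 'joint_torque': array([  0.0047, -67.1766,   1.029 , -31.6905,   0.0157,   0.0072,
        -0.0001]), 'tcp_pos': array([ 0.204 , -0.5903,  0.2446]), 'ee_rot': array([-0.0007,  0.9862,  0.1656, -0.0002]), 'ft_force': array([-0.2914,  0.211 ,  0.101 ]), 'ft_torque': array([ 0.0486, -0.013 , -0.0653]), 'gripper_width': 0.08525835208929033}
```

View pics/side0.png

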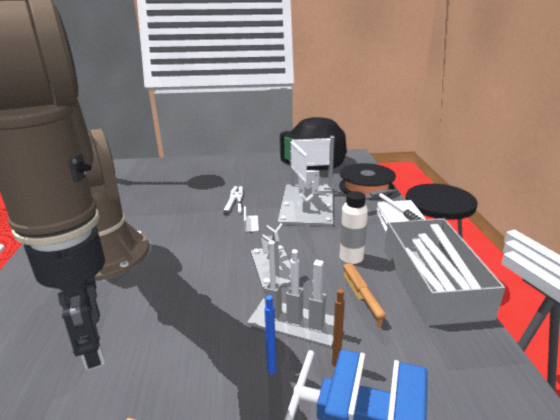

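View pics/top0.png

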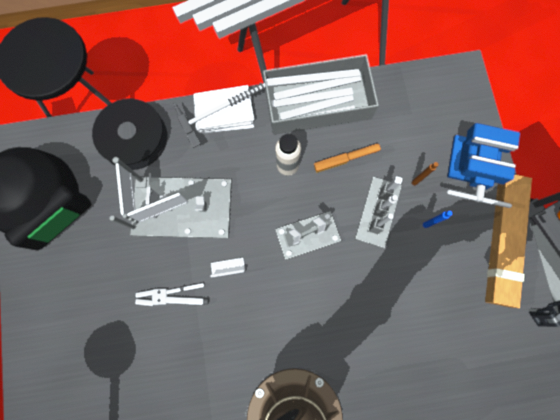

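Side view: the rack's bars are at about (272,262), (295,270) and (318,290). The blue bar at (270,335) and the brown bar at (338,330) are look-alikes standing outside the rack. I'll check with close crops.

```bash
python3 - <<'E'
import cv2,numpy as np
s=cv2.imread("pics/side0.png");t=cv2.imread("pics/top0.png")
def c(i,x,y,w,h,W,H): return cv2.resize(i[y:y+h,x:x+w],(W,H),interpolation=cv2.INTER_CUBIC)
a=c(s,240,225,100,120,250*1,300); 
o=np.zeros((600,800,3),np.uint8)
o[:300,:250]=a                      # side rack 2.5x
o[:300,250:500]=c(s,265,125,80,96,250,300)  # side jig 3.125x
o[:300,500:800]=c(t,355,170,60,60,300,300)*1 # top rack 5x
o[300:,:400]=c(t,105,145,140,105,400,300)   # top jig 2.857x
o[300:,400:]=c(t,270,200,80,60,400,300)     # top rest 5x
cv2.imwrite("pics/crop1.png",o)
E
```

```text
(no output)
```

View pics/crop1.png

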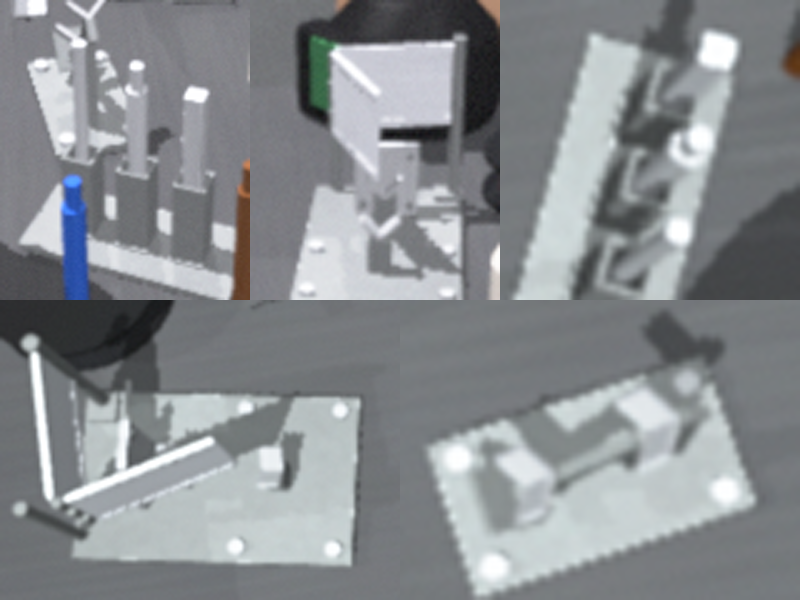

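Crops: only the middle bar, with its top at about top-view pixel (394,198), has a turned-down end and is the thick round grey bar. So that's the pin. The left bar is the thin rod and the right bar is the square one. Blue and brown are decoys. Jig +y points image-left, and the outer leaf crosses the jig.

```bash
cat > h.py <<'E'
import numpy as np,cv2
from scipy.spatial.transform import Rotation as R
from plant import monitor,get_image,camera_info
np.set_printoptions(precision=4,suppress=True)
def ray(c,px):
    K,V=c["mtx"],np.array(c["view"]); d=np.linalg.inv(K)@[px[0],px[1],1.]
    return -V[:3,:3].T@V[:3,3], V[:3,:3].T@d
def plane(n,px,z):
    o,d=ray(camera_info(n),px); return o+d*(z-o[2])/d[2]
def proj(n,P):
    c=camera_info(n);V=np.array(c["view"]);p=V[:3,:3]@P+V[:3,3];q=c["mtx"]@p;return q[:2]/q[2]
def tri(a,pa,b,pb):
    (o1,d1),(o2,d2)=ray(camera_info(a),pa),ray(camera_info(b),pb)
    A=np.c_[d1,-d2];t=np.linalg.lstsq(A,o2-o1,rcond=None)[0];p,q=o1+d1*t[0],o2+d2*t[1]
    return (p+q)/2,np.linalg.norm(p-q)
def state():
    s=monitor.get_state();w,x,y,z=s["ee_rot"];r=R.from_quat([x,y,z,w])
    print("t",s["time"],"tcp",s["tcp_pos"],"w",round(s["gripper_width"],4),"F",s["ft_force"],"q",s["joint_pos"]);print("toolx",r.as_matrix()[:,0],"y",r.as_matrix()[:,1]);return s,r
E
python3 - <<'E'
from h import *
print("pin,thin,sq",plane("top",(394,198),.188),plane("top",(390.6,216.4),.198),plane("top",(398.6,180),.173))
t=lambda x,y:(270+(x-400)/5,200+(y-300)/5)
print("rest",[plane("top",t(*p),.01)[:2] for p in((428,443),(755,503),(480,597),(708,362))])
print("rest pin top up end?")
j=lambda x,y:(105+x/2.857,145+(y-300)/2.857)
print("jig",[plane("top",j(*p),.012)[:2] for p in((360,398),(352,565),(72,555))])
print("hplate top ends",[plane("top",j(*p),.096)[:2] for p in((130,380),(120,470))])
print("post,hinge,edge",[plane("top",j(*p),.195)[:2] for p in((36,350),(50,500),(66,500),(212,440))], plane("top",j(20,508),.195))
# side image
sj=lambda x,y:(265+(x-250)/3.125,125+y/3.125)
print("tri post top",tri("side",sj(459,38),"top",j(30,341)),"edge top",tri("side",sj(379,95),"top",j(214,440)),"hinge top",tri("side",sj(334,50),"top",j(62,500)))
ss=lambda x,y:(240+x/2.5,225+y/2.5)
print("tri pin",tri("side",ss(137,64),"top",(394,198)))
t=cv2.imread("pics/top0.png");hsv=cv2.cvtColor(t,cv2.COLOR_BGR2HSV)
m=((hsv[...,2]>150)&(hsv[...,1]<40)).astype(np.uint8)
for c in cv2.findContours(m,0,2)[0]:
    if cv2.contourArea(c)>300:print(cv2.minAreaRect(c),cv2.boxPoints(cv2.minAreaRect(c)).tolist())
state()
E
```

```text
pin,thin,sq [ 0.4962 -0.3253  0.188 ] [ 0.452  -0.3046  0.198 ] [ 0.5418 -0.3509  0.173 ]
rest [array([ 0.4969, -0.0312]), array([ 0.4333, -0.2061]), array([ 0.407 , -0.0458]), array([ 0.5165, -0.1952])]
rest pin top up end?
jig [array([0.6593, 0.0724]), array([0.4929, 0.1038]), array([0.5481, 0.374 ])]
hplate top ends [array([0.6879, 0.2761]), array([0.6033, 0.294 ])]
post,hinge,edge [array([0.6943, 0.3255]), array([0.5614, 0.3253]), array([0.5592, 0.312 ]), array([0.5903, 0.1854])] [0.5587 0.3507 0.195 ]
tri post top (array([0.7013, 0.3289, 0.1979]), np.float64(0.0014282821059204251)) edge top (array([0.5921, 0.1846, 0.1909]), np.float64(0.0019008001837910883)) hinge top (array([0.5613, 0.3157, 0.194 ]), np.float64(0.0025627602876916213))
tri pin (array([ 0.498 , -0.326 ,  0.1856]), np.float64(0.0026906240098175495))
((168.7957763671875, 296.7923583984375), (17.00653648376465, 68.02613830566406), 87.75425720214844) [[134.4756317138672, 289.6284484863281], [202.4495086669922, 286.9627990722656], [203.1159210205078, 303.9562683105469], [135.1420440673828, 306.6219177246094]]
((226.68
[... 2114 characters left out ...]
825256348), (12.583765029907227, 80.06100463867188), 65.73870086669922) [[211.04501342773438, 21.881118774414062], [284.0351257324219, -11.015836715698242], [289.2057800292969, 0.4565448760986328], [216.21566772460938, 33.35350036621094]]
((221.25904846191406, 7.4491777420043945), (12.2536039352417, 60.46638107299805), 66.37062072753906) [[191.10494995117188, 13.954096794128418], [246.50167846679688, -10.28196907043457], [251.41314697265625, 0.9442586898803711], [196.01641845703125, 25.18032455444336]]
t 0.1 tcp [ 0.204  -0.5903  0.2446] w 0.0853 F [-0.2914  0.211   0.101 ] q [ 1.1354  0.4351  0.025   1.574  -0.0116  1.134  -0.0751]
toolx [ 0.9452  0.3266 -0.0001] y [ 0.3266 -0.9452 -0.0014]
```

Call:
jog_arm --targets '[0,0,0,-20,0.15,0,0,0,-20,0.15,0,0,0,-20,0.15,0,0,0,-20,0.15,0,0,0,-20,0.15,0,0,0,-20,0.15,0,0,0,0,0.15,0,0,0,0,0.15,0,0,0,0,0.15,0,0,0,0,0.15]' --squeeze 20

```text
time: 1.1
tcp_pos: [0.2031, -0.5883, 0.3646]
ee_rot: [-0.003, 0.833, -0.554, -0.005]
ft_force: [0.1, 0.4, -0.1]
gripper_width: 0.0002
```

Call:
jog_arm --targets '[0,0,0,0,0.15,0,0,0,0,0.15,0,0,0,0,0.15,0,0,0,0,0.15,0,0,0,0,0.05]'

```text
time: 1.6
tcp_pos: [0.2031, -0.587, 0.3623]
ee_rot: [0.002, -0.61, 0.792, 0.008]
ft_force: [-0.4, -1.0, 0.9]
gripper_width: -0.0
```

```bash
python3 -c "
from h import *
state()"
```

```text
t 1.6 tcp [ 0.2031 -0.587   0.3623] w -0.0 F [-0.4206 -0.9965  0.9196] q [ 0.8283  0.3887  0.4881  1.4077 -0.1797  1.4058 -2.0818]
toolx [-0.2552 -0.9668 -0.0131] y [-0.9669  0.255   0.0095]
```

Call:
jog_arm --targets '[0,-45,-15,0,0,0,-45,-15,0,0,0,-45,-15,0,0,0,-45,-10,0,0,0,-45,-5,0,0,0,-45,-5,0,0,0,-45,-5,0,0,0,-45,-5,0,0,0,-45,-5,0,0,0,-45,-5,0,0]'

```text
time: 2.6
tcp_pos: [0.3577, -0.2933, 0.3604]
ee_rot: [-0.006, -0.606, 0.795, 0.011]
ft_force: [0.7, -0.2, -0.8]
gripper_width: 0.0001
```

Call:
jog_arm --targets '[0,-45,-5,0,0,0,-45,-5,0,0,0,0,0,0,0,0,0,0,0,0]'

```text
time: 3.0
tcp_pos: [0.3794, -0.2539, 0.3565]
ee_rot: [-0.007, -0.611, 0.792, 0.016]
ft_force: [0.8, -0.1, 0.9]
gripper_width: -0.0
```

```bash
python3 -c "
from h import *
state(); c=camera_info('wrist'); cv2.imwrite('pics/w1.png',get_image('wrist')); print(c)
np.savez('w1.npz',**{k:np.array(v) for k,v in c.items()})"
```

```text
t 3.0 tcp [ 0.3794 -0.2539  0.3565] w -0.0 F [ 0.82   -0.1303  0.8501] q [-0.5834  0.1223  1.2162  1.8128 -0.1126  1.3225 -2.7364]
toolx [-0.2542 -0.9671 -0.0076] y [-0.9666  0.2538  0.0343]
{'mtx': array([[325.1923,   0.    , 280.3466],
       [  0.    , 325.1923, 208.7398],
       [  0.    ,   0.    ,   1.    ]]), 'view': array([[-0.9665,  0.2544,  0.0347,  0.419 ],
       [ 0.2531,  0.9215,  0.2947,  0.0668],
       [ 0.043 ,  0.2936, -0.955 ,  0.5422],
       [ 0.    ,  0.    ,  0.    ,  1.    ]])}
```

View pics/w1.png

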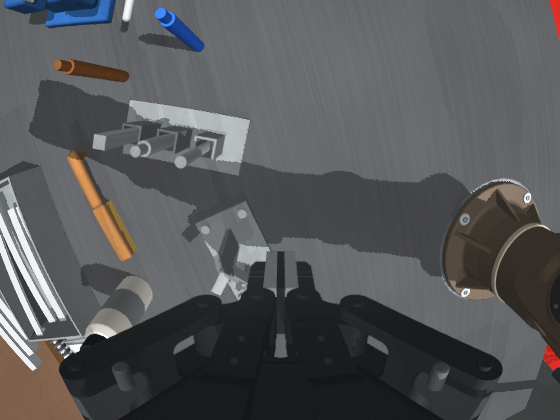

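The last joint is almost at its limit, so I'll unwind it to the opposite, equivalent orientation.

Call:
jog_arm --targets '[0,0,0,0,-0.15,0,0,0,0,-0.15,0,0,0,0,-0.15,0,0,0,0,-0.15,0,0,0,0,-0.15,0,0,0,0,-0.15,0,0,0,0,-0.15,0,0,0,0,-0.15,0,0,0,0,-0.15,0,0,0,0,-0.15]'

```text
time: 4.05
tcp_pos: [0.3696, -0.267, 0.3568]
ee_rot: [-0.007, 0.987, -0.163, -0.016]
ft_force: [0.4, 0.5, -0.1]
gripper_width: -0.0001
```

Call:
jog_arm --targets '[0,0,0,0,-0.15,0,0,0,0,-0.15,0,0,0,0,-0.15,0,0,0,0,-0.15,0,0,0,0,-0.15,0,0,0,0,-0.15,0,0,0,0,-0.15,0,0,0,0,-0.15,0,0,0,0,-0.15,0,0,0,0,-0.15]'

```text
time: 5.05
tcp_pos: [0.3572, -0.282, 0.358]
ee_rot: [-0.015, 0.833, 0.553, -0.004]
ft_force: [0.2, 0.3, 0.5]
gripper_width: -0.0003
```

```bash
python3 -c "
from h import *
state()"
```

```text
t 5.05 tcp [ 0.3572 -0.282   0.358 ] w -0.0003 F [0.1656 0.2696 0.4514] q [-0.2219  0.0757  0.8587  1.8046 -0.0612  1.319   0.2543]
toolx [0.3878 0.9217 0.0093] y [ 0.9214 -0.3874 -0.0296]
```

```bash
python3 -c "
from h import *
c=camera_info('wrist'); cv2.imwrite('pics/w2.png',get_image('wrist'))
np.savez('w2.npz',**{k:np.array(v) for k,v in c.items()})"
```

```text
(no output)
```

View pics/w2.png

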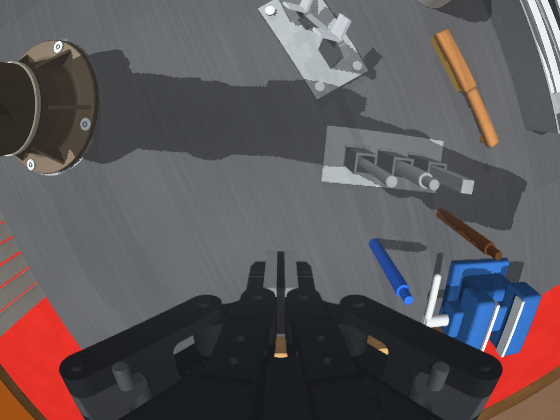

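```bash
python3 - <<'E'
import cv2,numpy as np
w=cv2.imread("pics/w2.png");s=cv2.imread("pics/side0.png")
o=np.hstack([cv2.resize(w[0:110,245:385],(460,361),interpolation=2),cv2.resize(s[215:295,240:312],(325,361),interpolation=2)])
cv2.imwrite("pics/c2.png",o)
E
```

```text
(no output)
```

View pics/c2.png

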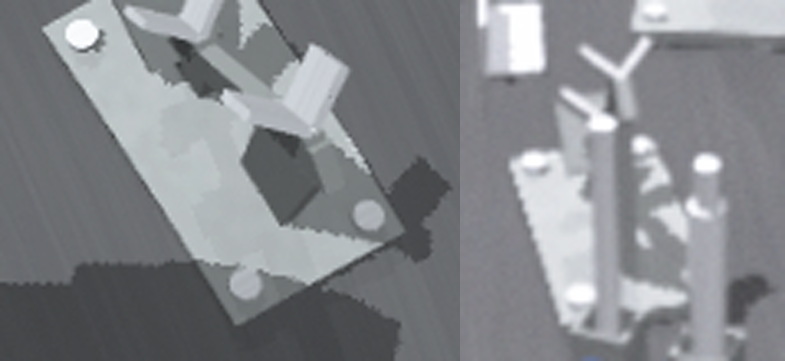

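```bash
python3 - <<'E'
from h import *
O=np.array([.4634,-.1196,0]);u=np.array([-.14,.99,0])
for h in(1,-1):
    for y,z in((42,73),(-21,136),(60,55)):
        P=O+h*u*y/1e3+[0,0,z/1e3]; q=proj("side",P);t=proj("top",P)
        print(h,y,"sidecrop",460+(q[0]-240)*4.51,(q[1]-215)*4.51,"topcrop",400+(t[0]-270)*5,300+(t[1]-200)*5)
E
```

```text
1 42 sidecrop 588.245633393002 91.45049223321149 topcrop 524.4625217911698 483.3189583626819
1 -21 sidecrop 607.5784912858021 51.09093585755808 topcrop 646.6671661840232 429.3611700671386
1 60 sidecrop 583.2490603790978 101.88141100155553 topcrop 491.85068821119927 497.7182671694793
-1 42 sidecrop 618.587316411181 169.65906051451978 topcrop 674.5872468866937 436.1084417604286
-1 -21 sidecrop 592.0985501520354 14.267070879006825 topcrop 567.2458362589987 454.3031862926861
-1 60 sidecrop 626.3872255462251 215.4159443049164 topcrop 703.0041669322325 431.2916744233992
```

Hypothesis check: the low end of the V-rest points to world +y, and both projected saddles fall on the seen ones. The pin keeps the same heading from rest to jig. Next I'll move to the screen.

Call:
jog_arm --targets '[0,45,0,0,-0.02,0,45,0,0,-0.02,0,45,0,0,-0.02,0,45,0,0,-0.02,0,45,0,0,-0.02,0,45,0,0,-0.02,0,45,0,0,-0.02,0,45,0,0,-0.02,0,45,0,0,-0.02,0,45,0,0,-0.02]'

```text
time: 6.1
tcp_pos: [0.5023, 0.138, 0.3667]
ee_rot: [-0.013, 0.792, 0.611, 0.001]
ft_force: [0.6, -0.0, 0.5]
gripper_width: 0.0
```

```bash
python3 -c "
from h import *
state()"
```

```text
t 6.1 tcp [0.5023 0.138  0.3667] w 0.0 F [ 0.6157 -0.032   0.5388] q [-0.7342  0.1864  0.4654  1.648  -0.1102  1.3361 -0.5056]
toolx [0.2536 0.9672 0.0166] y [ 0.9672 -0.2533 -0.019 ]
```

```bash
python3 -c "
from h import *
c=camera_info('wrist'); cv2.imwrite('pics/w3.png',get_image('wrist'))
np.savez('w3.npz',**{k:np.array(v) for k,v in c.items()})"
```

```text
(no output)
```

View pics/w3.png

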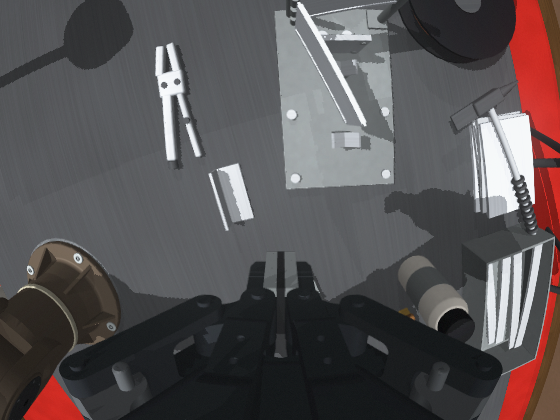

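```bash
cat >> h.py <<'E'
def wplane(f,px,z):
    c=np.load(f);K,V=c["mtx"],c["view"];v=(np.array(px,float)-K[:2,2])/K[0,0];t=np.hypot(*v)
    d=V[:3,:3].T@np.r_[v/t*np.sin(t),np.cos(t)];o=-V[:3,:3].T@V[:3,3];return o+d*(z-o[2])/d[2]
def wproj(f,P):
    c=np.load(f);K,V=c["mtx"],c["view"];p=V[:3,:3]@np.array(P)+V[:3,3];t=np.arctan2(np.hypot(*p[:2]),p[2])
    return K[:2,2]+K[0,0]*t*p[:2]/np.hypot(*p[:2])
def go(target,ang=None):
    "print tool-frame shift in mm to world target, and twist to tool-x heading ang (deg)"
    s,r=state();print("shift mm",r.inv().apply(np.array(target)-s["tcp_pos"])*1e3)
    x=r.as_matrix()[:,0]; 
    if ang is not None: print("twist",-((np.radians(ang)-np.arctan2(x[1],x[0])+np.pi)%(2*np.pi)-np.pi))
E
python3 - <<'E'
from h import *
f="w3.npz"
for n,p,z in(("BR",(287,188),.012),("TR",(393,183),.012),("BL",(277,12),.012),("edge",(362,122),.195),("saddle L top front",(332,147),.071),("saddle R",(361,147),.071),("sadL back",(333,132),.071),("sadR back",(361,132),.071)):print(n,wplane(f,p,z))
F=np.array([.6138,.2875]);x=np.array([.981,-.193]);y=np.array([.193,.981])
go(np.r_[F-.055*x-.085*y,.30],79)
E
```

```text
BR [0.4972 0.1053 0.012 ]
TR [0.6605 0.0728 0.012 ]
BL [0.551  0.3697 0.012 ]
edge [0.5901 0.1871 0.195 ]
saddle L top front [0.5712 0.1563 0.071 ]
saddle R [0.6092 0.1474 0.071 ]
sadL back [0.5771 0.1752 0.071 ]
sadR back [0.6137 0.1669 0.071 ]
t 6.15 tcp [0.503  0.1469 0.3659] w -0.0 F [0.4822 7.7976 0.7911] q [-0.7391  0.192   0.4568  1.6427 -0.114   1.335  -0.5082]
toolx [0.2438 0.9696 0.0191] y [ 0.9697 -0.2434 -0.0199]
shift mm [74.3218 24.0285 66.8645]
twist -0.054305963454368555
```

Call:
jog_arm --targets '[0,35,10,20,-0.05,0,35,10,20,0,0,5,4,25,0,0,0,0,40,0,0,0,0,40,0,0,0,0,30,0,0,0,0,0,0]'

```text
time: 6.85
tcp_pos: [0.5467, 0.2164, 0.1866]
ee_rot: [-0.015, 0.782, 0.623, 0.004]
ft_force: [-0.8, 0.4, 1.1]
gripper_width: -0.0001
```

```bash
sed -i 's/^def go/F=np.array([.6177,.2872]);JX=np.array([.9806,-.196]);JY=np.array([.196,.9806])\ndef jig(x,y,z): return np.r_[F+x*JX+y*JY,z]\ndef go/' h.py; python3 -c "
from h import *
go(jig(-.060,-.085,.155),78.7)
s=monitor.get_state()['tcp_pos'][:2]-F;print(s@JX,s@JY)"
```

```text
t 6.85 tcp [0.5467 0.2164 0.1866] w -0.0001 F [-0.8379  0.4004  1.0994] q [-0.7312  0.4438  0.3964  1.7632 -0.2379  0.9795 -0.4604]
toolx [0.2234 0.9744 0.0246] y [ 0.9747 -0.223  -0.0179]
shift mm [-2.5999 -3.6643 31.6456]
twist -0.028147395083875537
-0.055719997556695516 -0.08329553140506951
```

Call:
jog_arm --targets '[0,0,0,28,-0.03,0,0,0,2,0,0,8,24,0,0,0,10,14,0,0,0,11,14,0,0,0,17,10,0,0,0,17,10,0,0,0,17,6,0,0]'

```text
time: 7.65
tcp_pos: [0.6506, 0.2714, 0.1757]
ee_rot: [-0.014, 0.782, 0.623, 0.01]
ft_force: [-0.3, 0.2, -0.3]
gripper_width: 0.0004
```

```bash
python3 -c "
from h import *
go(jig(.031,.028,.160),78.7)
s=monitor.get_state()['tcp_pos'][:2]-F;print(s@JX,s@JY)"
```

```text
t 7.65 tcp [0.6506 0.2714 0.1757] w 0.0004 F [-0.2644  0.1521 -0.3152] q [-0.6872  0.6321  0.3862  1.4703 -0.2915  1.0811 -0.4593]
toolx [0.2244 0.9739 0.0331] y [ 0.9745 -0.2243 -0.0083]
shift mm [36.3988 -5.2629 16.9704]
twist -0.02924576078237706
0.03532272626282105 -0.009081126734988353
```

Call:
jog_arm --targets '[0,14,-2,6,0,0,12,-2,6,0,0,8,-1,3,0,0,4,0,0,0,0,4,0,0,0]'

```text
time: 8.15
tcp_pos: [0.6577, 0.3147, 0.1693]
ee_rot: [-0.012, 0.784, 0.62, 0.013]
ft_force: [-5.4, -13.7, 4.7]
gripper_width: 0.0003
```

Call:
jog_arm --targets '[0,4,0,0,0,0,4,0,0,0]'

```text
time: 8.35
tcp_pos: [0.6581, 0.3145, 0.1693]
ee_rot: [-0.01, 0.786, 0.618, 0.007]
ft_force: [-4.5, -10.4, 4.0]
gripper_width: 0.0002
```

Call:
jog_arm --targets '[0,3,0,0,0,0,3,0,0,0]'

```text
time: 8.55
tcp_pos: [0.6585, 0.3141, 0.1692]
ee_rot: [-0.008, 0.788, 0.616, 0.003]
ft_force: [-1.3, -7.1, 0.6]
gripper_width: 0.0005
```

```bash
python3 -c "
from h import *
go(jig(.031,.028,.160),78.7)
s=monitor.get_state()['tcp_pos'][:2]-F;print(s@JX,s@JY)
i=get_image('top')[120:260,80:250];cv2.imwrite('pics/t2.png',cv2.resize(i,None,fx=3.5,fy=3.5,interpolation=2))"
```

```text
t 8.55 tcp [0.6585 0.3141 0.1692] w 0.0005 F [-1.2761 -7.093   0.561 ] q [-0.7354  0.685   0.3959  1.3927 -0.2942  1.1178 -0.5358]
toolx [0.2423 0.9701 0.0152] y [ 0.9702 -0.2421 -0.0087]
shift mm [-6.6554 -3.3742  9.1099]
twist -0.04749640654880505
0.034758046336771306 0.03434550929192277
```

View pics/t2.png

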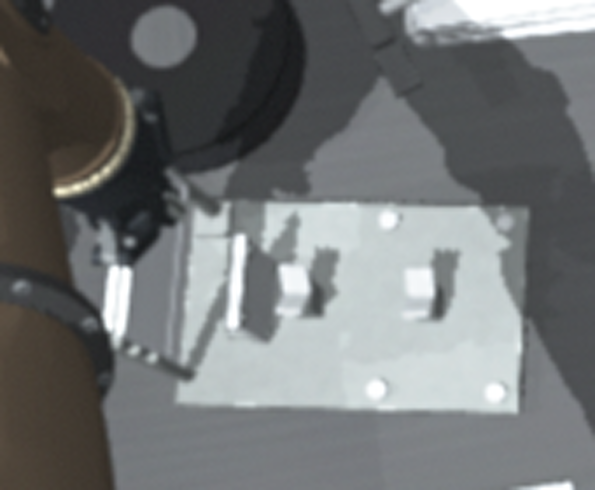

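The screen is folded: the leaves are parallel at crop (118,300), and it took a 14 N push against the stop. Now I'll retreat and go to the rack.

Call:
jog_arm --targets '[0,-20,0,0,0,0,-25,0,-10,0,0,-10,0,-40,-0.1,0,0,0,-45,-0.14,0,0,0,-45,-0.14,0.4,-30,0,-30,-0.14,0.4,-30,0,0,-0.14,0.4,-40,0,0,0,0.4,-45,0,0,0,0.4,-45,0,0,0]'

```text
time: 9.6
tcp_pos: [0.7107, 0.0827, 0.3439]
ee_rot: [-0.007, 0.532, 0.847, 0.007]
ft_force: [0.1, 0.8, -0.1]
gripper_width: 0.0343
```

```bash
python3 -c "
from h import *
q=lambda x,y:(80+x/3.5,120+y/3.5)
J=lambda p:np.array([(p[:2]-F)@JX,(p[:2]-F)@JY])*1e3
for n,p,z in(('hp',(237,237),.096),('hp',(232,328),.096),('near',(293,290),.068),('far',(420,290),.068)):
  P=plane('top',q(*p),z);print(n,P,J(P))
go([.497,-.3255,.33],130)"
```

```text
hp [0.6486 0.2876 0.096 ] [30.2251  6.4253]
hp [0.5789 0.2984 0.096 ] [-40.2126   3.3638]
near [0.6077 0.257  0.068 ] [ -3.8726 -31.5248]
far [0.5914 0.1598 0.068 ] [  -0.7893 -130.0327]
t 9.6 tcp [0.7107 0.0827 0.3439] w 0.0343 F [ 0.0791  0.8017 -0.1399] q [-0.3441  0.5527  0.3004  1.1655 -0.1769  1.4495  0.3852]
toolx [-0.4342  0.9006  0.0197] y [0.9008 0.4342 0.0033]
shift mm [-275.1372 -369.8034    7.2393]
twist -0.24889838698343913
```

Call:
jog_arm --targets '[0.6,-28,-37,0,-0.03,0.6,-28,-37,0,-0.03,0.6,-28,-37,0,-0.03,0.6,-28,-37,0,-0.03,0.6,-28,-37,0,-0.03,0.6,-28,-37,0,-0.03,0.6,-28,-37,0,-0.03,0.6,-28,-37,0,-0.03,0.6,-28,-37,0,0,0.6,-28,-37,0,0]'

```text
time: 10.6
tcp_pos: [0.5488, -0.3698, 0.3365]
ee_rot: [-0.006, 0.425, 0.905, 0.007]
ft_force: [0.5, -0.3, 0.4]
gripper_width: 0.0517
```

```bash
python3 -c "
from h import *
go([.497,-.3255,.33],130)"
```

```text
t 10.6 tcp [ 0.5488 -0.3698  0.3365] w 0.0517 F [ 0.5217 -0.2506  0.3983] q [ 0.302   0.4623  0.3507  1.3366 -0.1684  1.3843  1.3455]
toolx [-0.639   0.769   0.0166] y [0.7692 0.639  0.0076]
shift mm [ 67.0426 -11.5927   7.5569]
twist -0.004796618346377457
```

```bash
python3 -c "
from h import *
print(wplane('w2.npz',(431,183),.188),wplane('w1.npz',(137,151),.188))
go([.497,-.3255,.28],130)"
```

```text
[ 0.4954 -0.3263  0.188 ] [ 0.4957 -0.3288  0.188 ]
t 10.6 tcp [ 0.5488 -0.3698  0.3365] w 0.0517 F [ 0.5217 -0.2506  0.3983] q [ 0.302   0.4623  0.3507  1.3366 -0.1684  1.3843  1.3455]
toolx [-0.639   0.769   0.0166] y [0.7692 0.639  0.0076]
shift mm [ 66.2103 -11.9741  57.5485]
twist -0.004796618346377457
```

Call:
jog_arm --targets '[0.6,33,-6,15,0,0.6,33,-7,20,0,0.6,3,0,20,0,0.6,0,0,0,0]'

```text
time: 11.0
tcp_pos: [0.4865, -0.3345, 0.2803]
ee_rot: [-0.006, 0.434, 0.901, 0.004]
ft_force: [0.4, 0.3, 1.0]
gripper_width: 0.0513
```

```bash
python3 -c "
from h import *
go([.496,-.3265,.155],130)"
```

```text
t 11.0 tcp [ 0.4865 -0.3345  0.2803] w 0.0513 F [0.3539 0.3385 0.9789] q [ 0.2674  0.3647  0.3468  1.6202 -0.1372  1.1929  1.319 ]
toolx [-0.6236  0.7816  0.014 ] y [0.7817 0.6237 0.0018]
shift mm [ -1.3802  12.2112 125.2773]
twist -0.02466476672313922
```

Call:
jog_arm --targets '[0.6,-1,12,10,0,0.6,0,2,35,0,0.6,0,0,30,0,0.6,0,0,30,0,0.6,0,0,0,0]'

```text
time: 11.5
tcp_pos: [0.5061, -0.3243, 0.1757]
ee_rot: [-0.001, 0.433, 0.902, 0.004]
ft_force: [-1.6, 0.4, -0.7]
gripper_width: 0.0511
```

```bash
python3 -c "
from h import *
go([.496,-.3265,.155],130)"
```

```text
t 11.5 tcp [ 0.5061 -0.3243  0.1757] w 0.0511 F [-1.6233  0.433  -0.6652] q [ 0.267   0.4698  0.3132  1.7352 -0.1809  0.9672  1.3277]
toolx [-0.6255  0.7802  0.0058] y [0.7802 0.6255 0.0071]
shift mm [ 4.4971 -9.4427 20.6096]
twist -0.02232811075159402
```

Call:
jog_arm --targets '[0.6,4,-9,18,0,0.6,0,0,2,0,0.6,0,0,0,0]'

```text
time: 11.8
tcp_pos: [0.5017, -0.3267, 0.1587]
ee_rot: [0.001, 0.432, 0.902, 0.005]
ft_force: [0.3, 0.5, 0.5]
gripper_width: 0.0514
```

```bash
python3 -c "
from h import *
go([.496,-.3265,.155],130)"
```

```text
t 11.8 tcp [ 0.5017 -0.3267  0.1587] w 0.0514 F [0.2507 0.499  0.4583] q [ 0.2782  0.4822  0.3071  1.7628 -0.1888  0.9229  1.3447]
toolx [-0.6273  0.7788  0.0017] y [0.7788 0.6272 0.0096]
shift mm [ 3.7299 -4.3655  3.694 ]
twist -0.020110310274053855
```

Under-reaching a little. One more nudge, then close.

Call:
jog_arm --targets '[0.6,5,-6,4,0,0.6,0,0,0,0,0,0,0,0,0,0,0,0,0,0,0,0,0,0,0,0,0,0,0,0]' --squeeze 50

```text
time: 12.4
tcp_pos: [0.4967, -0.3274, 0.1592]
ee_rot: [0.005, 0.431, 0.902, 0.005]
ft_force: [-0.6, -0.1, -2.5]
gripper_width: 0.0161
```

```bash
python3 -c "
from h import *
go([.496,-.3265,.155],130)"
```

```text
t 12.4 tcp [ 0.4967 -0.3274  0.1592] w 0.0161 F [-0.6154 -0.1003 -2.5268] q [ 0.282   0.4723  0.307   1.7782 -0.1886  0.9101  1.3512]
toolx [-0.6278  0.7784 -0.0047] y [0.7783 0.6278 0.0129]
shift mm [ 1.194  -0.0391  4.1847]
twist -0.019420022412073745
```

Width reads 16.1 mm, and the pads are high at the shoulder. I'll regrip about 7 mm lower.

Call:
jog_arm --targets '[0.4,0,0,0,0,0.4,0,0,8,0,0.4,0,0,0,0,0,0,0,0,0,0,0,0,0,0,0,0,0,0,0,0,0,0,0,0]' --squeeze 50

```text
time: 13.1
tcp_pos: [0.4969, -0.3274, 0.1503]
ee_rot: [0.005, 0.431, 0.902, 0.005]
ft_force: [0.3, 0.1, 0.3]
gripper_width: 0.0168
```

```bash
python3 -c "
from h import *
go([.496,-.3265,.155],130)"
```

```text
t 13.1 tcp [ 0.4969 -0.3274  0.1503] w 0.0168 F [0.2978 0.0758 0.3279] q [ 0.2846  0.4829  0.3036  1.7863 -0.193   0.8921  1.3549]
toolx [-0.6278  0.7784 -0.0044] y [0.7783 0.6278 0.0127]
shift mm [ 1.2301 -0.0793 -4.6833]
twist -0.019444810309506178
```

Call:
jog_arm --targets '[0,0,0,-15,0,0,0,0,-25,0,0,0,0,-30,0,0,0,0,-30,0,0,0,0,-30,0,0,0,0,-30,0,0,0,0,-25,0,0,0,0,0,0]'

```text
time: 13.9
tcp_pos: [0.4932, -0.3268, 0.3383]
ee_rot: [0.001, 0.431, 0.902, 0.005]
ft_force: [0.4, -0.3, -2.3]
gripper_width: 0.0165
```

```bash
python3 -c "
from h import *
go([.453,-.06,.30],98)
i=get_image('side')[120:350,180:400];cv2.imwrite('pics/s2.png',cv2.resize(i,None,fx=2.5,fy=2.5,interpolation=2))"
```

```text
t 13.9 tcp [ 0.4932 -0.3268  0.3383] w 0.0165 F [ 0.4411 -0.3417 -2.2647] q [ 0.2457  0.3226  0.3532  1.5351 -0.1243  1.3035  1.2939]
toolx [-0.628   0.7782  0.002 ] y [0.7782 0.6279 0.0098]
shift mm [232.7709 135.8363  40.0882]
twist 0.539296505905682
```

View pics/s2.png

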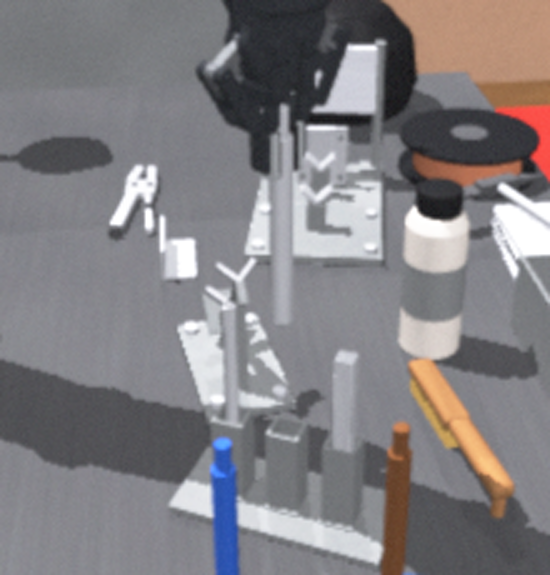

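```bash
python3 -c "
from h import *
c=lambda x,y:(245+x/3.286,y/3.286)
a,b,d=[wplane('w2.npz',c(*p),.01)[:2] for p in((43,25),(238,325),(403,233))]
print(a,b,d,np.linalg.norm(b-a),np.linalg.norm(d-b)); print('centre',(a+d)/2,'u',(a-b)/np.linalg.norm(a-b),(d-b)/np.linalg.norm(d-b))
for p,z in(((313,132),.150),((228,93),.150),((348,65),.150)):print('upper saddle',wplane('w2.npz',c(*p),z))
q=lambda x,y:(270+(x-400)/5,200+(y-300)/5)
print('top saddles lo/hi',plane('top',q(525,480),.073),plane('top',q(650,425),.137))
O=np.array([.4634,-.1196]);u=np.array([-.14,.99]);print(O+.042*u,O-.021*u)
"
```

```text
[ 0.4104 -0.045 ] [ 0.4352 -0.2078] [ 0.5209 -0.1948] 0.16461127782097698 0.08666382537467524
centre [ 0.4657 -0.1199] u [-0.1507  0.9886] [0.9888 0.1496]
upper saddle [ 0.4678 -0.1615  0.15  ]
upper saddle [ 0.448  -0.1401  0.15  ]
upper saddle [ 0.4876 -0.1441  0.15  ]
top saddles lo/hi [ 0.4592 -0.0786  0.073 ] [ 0.4681 -0.1423  0.137 ]
[ 0.4575 -0.078 ] [ 0.4663 -0.1404]
```

The pin is out of the middle tube, upright with spigot up, and the neighbours stand undisturbed. Now I'll go over to the low end of the rest.

Call:
jog_arm --targets '[0,0,0,0,0.1,0,0,0,0,0.14,0,0,0,0,0.14,0,0,0,0,0.12,0,25,0,0,0.02,0,30,0,0,0,0,40,0,0,0,0,40,0,0,0,0,40,0,0,0,0,40,0,0,0]'

```text
time: 14.95
tcp_pos: [0.4536, -0.108, 0.3183]
ee_rot: [-0.014, 0.661, 0.75, -0.003]
ft_force: [0.8, 0.8, -1.9]
gripper_width: 0.0164
```

```bash
cat >> h.py <<'E'
RO=np.array([.4650,-.1200]);RU=np.array([-.147,.989]);RX=np.array([.989,.147])
def rest(x,y,z): return np.r_[RO+x*RX+y*RU,z]
def rr():
    p=monitor.get_state()['tcp_pos'];d=p[:2]-RO;print("rest frame x,y,z mm",d@RX*1e3,d@RU*1e3,p[2]*1e3)
E
python3 -c "
from h import *
go(rest(0,.054,.23),98.45);rr()"
```

```text
t 14.95 tcp [ 0.4536 -0.108   0.3183] w 0.0164 F [ 0.8119  0.8079 -1.8809] q [-0.172   0.1229  0.341   1.8292 -0.0547  1.2237  0.3128]
toolx [-0.1259  0.9919  0.0177] y [ 0.9917  0.1263 -0.0225]
shift mm [39.0652 10.6168 88.7556]
twist -0.02125749281742273
rest frame x,y,z mm -9.48279461606891 13.548901286410748 318.26585592733426
```

Call:
jog_arm --targets '[0,20,7,10,-0.02,0,18,7,20,0,0,0,0,30,0,0,0,0,20,0,0,0,0,0,0]'

```text
time: 15.45
tcp_pos: [0.456, -0.0578, 0.2285]
ee_rot: [-0.018, 0.648, 0.761, -0.005]
ft_force: [0.2, -0.2, -3.0]
gripper_width: 0.0168
```

```bash
cat >> h.py <<'E'
def foot(L=.142):
    s=monitor.get_state();w,x,y,z=s["ee_rot"];Z=R.from_quat([x,y,z,w]).as_matrix()[:,2];p=s["tcp_pos"]+L*Z;d=p[:2]-RO
    print("toolz",Z,"foot rest mm",d@RX*1e3,d@RU*1e3,p[2]*1e3)
E
python3 -c "
from h import *
state();rr();foot()"
```

```text
t 15.45 tcp [ 0.456  -0.0578  0.2285] w 0.0168 F [ 0.1606 -0.1894 -2.9552] q [-0.2215  0.2007  0.2894  1.9732 -0.0843  1.0126  0.2699]
toolx [-0.1594  0.987   0.0219] y [ 0.9866  0.16   -0.031 ]
rest frame x,y,z mm 0.24158251235873068 62.8120473130651 228.5319167741967
toolz [-0.0341  0.0167 -0.9993] foot rest mm -4.202637140413442 65.86983325254364 86.63445028026828
```

Call:
jog_arm --targets '[0,-12,2,0,0.045,0,-2,0,8,0,0,0,0,5,0,0,0,0,0,0]'

```text
time: 15.85
tcp_pos: [0.4604, -0.0743, 0.2143]
ee_rot: [-0.018, 0.668, 0.744, -0.006]
ft_force: [0.1, 0.2, -2.9]
gripper_width: 0.0166
```

```bash
python3 -c "
from h import *
state();rr();foot()"
```

```text
t 15.85 tcp [ 0.4604 -0.0743  0.2143] w 0.0166 F [ 0.1006  0.2099 -2.8893] q [-0.1974  0.2293  0.3062  1.9789 -0.0969  0.9819  0.2665]
toolx [-0.1081  0.994   0.0192] y [ 0.9935  0.1087 -0.0325]
rest frame x,y,z mm 2.1684248727587545 45.89356508068808 214.32388745648026
toolz [-0.0344  0.0156 -0.9993] foot rest mm -2.330683657144411 48.802226021398845 72.42501514856534
```

Call:
jog_arm --targets '[0,6,0,0,0,0,0,0,4,0,0,0,0,3,0]' --squeeze 30

```text
time: 16.15
tcp_pos: [0.4603, -0.0677, 0.2082]
ee_rot: [-0.017, 0.668, 0.744, -0.005]
ft_force: [-0.3, -0.7, -3.9]
gripper_width: 0.0164
```

Call:
jog_arm --targets '[0,0,0,3,0,0,0,0,0,0]'

```text
time: 16.35
tcp_pos: [0.4601, -0.0672, 0.2048]
ee_rot: [-0.017, 0.667, 0.745, -0.005]
ft_force: [-0.2, 1.3, -2.5]
gripper_width: 0.0163
```

```bash
python3 -c "
from h import *
state();rr();foot()"
```

```text
t 16.35 tcp [ 0.4601 -0.0672  0.2048] w 0.0163 F [-0.2199  1.3009 -2.5382] q [-0.2059  0.237   0.3     1.996  -0.1014  0.9545  0.257 ]
toolx [-0.109   0.9939  0.0195] y [ 0.9935  0.1095 -0.0298]
rest frame x,y,z mm 2.889192092378418 52.89439553674358 204.79641244353115
toolz [-0.0318  0.0161 -0.9994] foot rest mm -1.2364758792333188 55.818664542528886 62.88650930730172
```

Call:
jog_arm --targets '[0,0,0,3,0,0,-10,0,1,0,0,-13,0,3,0,0,-13,0,4,0]' --squeeze 20

```text
time: 16.75
tcp_pos: [0.4652, -0.1013, 0.1933]
ee_rot: [-0.017, 0.666, 0.746, -0.003]
ft_force: [0.3, 2.5, 0.1]
gripper_width: 0.0169
```

```bash
python3 -c "
from h import *
state();rr();foot()"
```

```text
t 16.75 tcp [ 0.4652 -0.1013  0.1933] w 0.0169 F [0.3213 2.5264 0.0863] q [-0.1401  0.2696  0.3145  1.9877 -0.1205  0.9326  0.3526]
toolx [-0.1135  0.9933  0.0225] y [ 0.9931  0.1141 -0.0269]
rest frame x,y,z mm 2.933130422023671 18.43238673367578 193.34690798245563
toolz [-0.0293  0.0193 -0.9994] foot rest mm -0.776750625503668 21.750968818981445 51.434198529868496
```

Call:
jog_arm --targets '[0,-12,-1,4,0,0,-12,-1,5,0,0,-11,0,6,0]'

```text
time: 17.05
tcp_pos: [0.4687, -0.1381, 0.1783]
ee_rot: [-0.016, 0.666, 0.746, -0.001]
ft_force: [-0.2, 2.3, 1.3]
gripper_width: 0.0168
```

```bash
python3 -c "
from h import *
state();rr()
i=get_image('side')[195:295,225:345];cv2.imwrite('pics/s3.png',cv2.resize(i,None,fx=5,fy=5,interpolation=2))"
```

```text
t 17.05 tcp [ 0.4687 -0.1381  0.1783] w 0.0168 F [-0.1693  2.2692  1.2626] q [-0.0686  0.3083  0.3256  1.9804 -0.1423  0.9029  0.4482]
toolx [-0.1134  0.9933  0.0238] y [ 0.9932  0.1139 -0.0227]
rest frame x,y,z mm 0.9607320786578256 -18.486916524346224 178.3121999644651
```

View pics/s3.png

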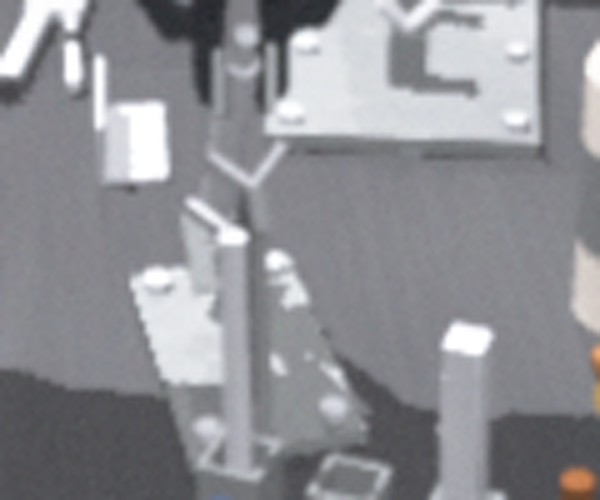

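```bash
python3 -c "
from h import *
for x in(0,.003):print('apex',x,proj('side',rest(x,-.0374,.1344)),'obs 275,231.6; legs',[proj('side',rest(x+k,-.0374+.0125,.1344+.0125)) for k in(-.0177,.0177)],'obs 267,225 / 282.4,224.4')
s=monitor.get_state();print('tcp',proj('side',s['tcp_pos']))
# spigot end: grasp + 33mm along pin at ~33deg
import math
for th in(28,33,38):
  a=math.radians(th);print(th,proj('side',rest(.001,-.0185-.033*math.sin(a),.1833+.033*math.cos(a))), 'obs spigot end 274.2,202')
"
```

```text
apex 0 [274.931  230.2795] obs 275,231.6; legs [array([266.4811, 224.2117]), array([280.823 , 222.3015])] obs 267,225 / 282.4,224.4
apex 0.003 [276.1506 230.1124] obs 275,231.6; legs [array([267.705 , 224.0487]), array([282.0285, 222.141 ])] obs 267,225 / 282.4,224.4
tcp [273.0577 211.2065]
28 [274.2175 200.6008] obs spigot end 274.2,202
33 [274.4643 201.6305] obs spigot end 274.2,202
38 [274.7013 202.7183] obs spigot end 274.2,202
```

The pin pivots in the grip as intended, at about 33° and over the saddles. Continuing to 45°.

Call:
jog_arm --targets '[0,-9,-1,7,0,0,-9,0,8,0,0,-5,0,6,0]'

```text
time: 17.4
tcp_pos: [0.4707, -0.1645, 0.1559]
ee_rot: [-0.015, 0.666, 0.745, -0.0]
ft_force: [2.5, 9.0, 11.7]
gripper_width: 0.0167
```

```bash
python3 -c "
from h import *
state();rr()"
```

```text
t 17.4 tcp [ 0.4707 -0.1645  0.1559] w 0.0167 F [ 2.5432  9.0416 11.6595] q [-0.0136  0.3533  0.3264  1.9842 -0.1642  0.8559  0.5174]
toolx [-0.1115  0.9935  0.0226] y [ 0.9935  0.1119 -0.0204]
rest frame x,y,z mm -0.8643427497323288 -44.807276299385165 155.88980651531446
```

Call:
jog_arm --targets '[0,3,0,3,0,0,3,0,3,0]'

```text
time: 17.6
tcp_pos: [0.4727, -0.1653, 0.1529]
ee_rot: [-0.01, 0.668, 0.744, -0.0]
ft_force: [-17.4, -3.4, 55.7]
gripper_width: 0.0164
```

```bash
python3 -c "
from h import *
state();rr()"
```

```text
t 17.6 tcp [ 0.4727 -0.1653  0.1529] w 0.0164 F [-17.4408  -3.4059  55.6639] q [-0.0176  0.3558  0.3279  1.9901 -0.1624  0.8386  0.5105]
toolx [-0.1078  0.9941  0.0147] y [ 0.9941  0.108  -0.014 ]
rest frame x,y,z mm 0.9536178967878258 -45.88339591317681 152.86521254852823
```

Call:
jog_arm --targets '[0,0,0,-2,0,0,0,0,0,0]'

```text
time: 17.8
tcp_pos: [0.4723, -0.1662, 0.155]
ee_rot: [-0.01, 0.668, 0.744, -0.001]
ft_force: [1.0, 1.1, 4.2]
gripper_width: 0.0164
```

```bash
python3 -c "
from h import *
state();rr();cv2.imwrite('pics/w4.png',get_image('wrist'))
i=get_image('side')[195:275,225:325];i=cv2.resize(i,(400,320),interpolation=2);j=get_image('top')[190:270,260:360];j=cv2.resize(j,(400,320),interpolation=2);cv2.imwrite('pics/s4.png',np.hstack([i,j]))"
```

```text
t 17.8 tcp [ 0.4723 -0.1662  0.155 ] w 0.0164 F [1.0432 1.1409 4.2226] q [-0.017   0.3529  0.329   1.9879 -0.1602  0.8437  0.5102]
toolx [-0.1077  0.9941  0.0144] y [ 0.9941  0.1079 -0.0144]
rest frame x,y,z mm 0.39152920356760706 -46.71937140713584 154.9532799269627
```

View pics/s4.png

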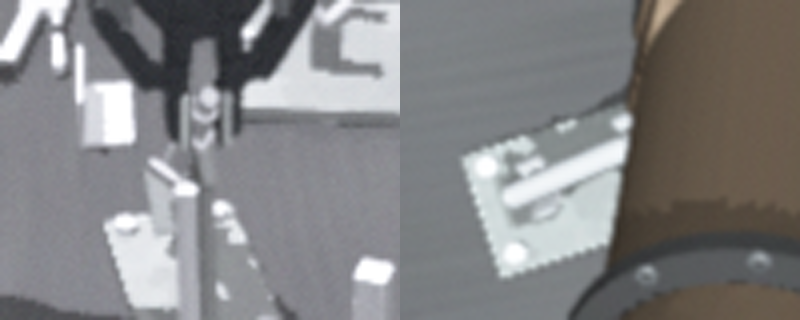

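The wrist force is back to about 4 N. The pin lies along the rest with its foot at crop (512,195), which is px (288,239). The projected rest_stop is (288.4,239.5), so it is on the stop. Letting go.

Call:
jog_arm --targets '[0.15,0,0,0,0,0.3,0,0,0,0,0.6,0,0,0,0,0.6,0,0,0,0,0.6,0,0,-20,0,0.6,0,0,-40,0,0.6,0,0,0,0]'

```text
time: 18.65
tcp_pos: [0.4722, -0.167, 0.2143]
ee_rot: [-0.012, 0.668, 0.744, -0.002]
ft_force: [0.1, -0.3, -0.1]
gripper_width: 0.0513
```

```bash
python3 -c "
from h import *
go(rest(0,.060-.0707*.72,.054+.052),98);rr()
m=get_image('top');s=get_image('side');cv2.imwrite('pics/t5.png',m);cv2.imwrite('pics/sd5.png',s);cv2.imwrite('pics/w5.png',get_image('wrist'))
"
```

```text
t 18.65 tcp [ 0.4722 -0.167   0.2143] w 0.0513 F [ 0.0642 -0.3061 -0.1052] q [-0.0411  0.2807  0.3512  1.9151 -0.1209  0.9889  0.4741]
toolx [-0.1073  0.9941  0.0142] y [ 0.994   0.1076 -0.0193]
shift mm [ 55.0638  -0.3926 109.0947]
twist -0.03207876343602489
rest frame x,y,z mm 0.23036830401635017 -47.560165631078185 214.27402749900548
```

Call:
jog_arm --targets '[0.8,28,0,0,-0.02,0.8,27,0,10,0,0.8,0,0,25,0,0.8,0,0,25,0,0.8,0,0,0,0]'

```text
time: 19.3
tcp_pos: [0.4586, -0.1079, 0.1452]
ee_rot: [-0.017, 0.66, 0.751, -0.006]
ft_force: [-0.9, 0.5, 0.0]
gripper_width: 0.0683
```

```bash
python3 -c "
from h import *
go(rest(0,.0091,.107),97.3);rr()
"
```

```text
t 19.3 tcp [ 0.4586 -0.1079  0.1452] w 0.0683 F [-0.8659  0.4547  0.0265] q [-0.1129  0.3301  0.3013  2.0513 -0.1439  0.8144  0.4041]
toolx [-0.1278  0.9916  0.0182] y [ 0.9913  0.1283 -0.0308]
shift mm [-4.3839  5.7881 37.9812]
twist 0.0007878486865227075
rest frame x,y,z mm -4.5418493099696 12.876333777434283 145.2148365399227
```

Call:
jog_arm --targets '[0.8,-4,6,10,0,0.8,0,0,15,0,0.8,0,0,8,0,0.8,0,0,0,0]'

```text
time: 19.7
tcp_pos: [0.4656, -0.1123, 0.1108]
ee_rot: [-0.017, 0.661, 0.75, -0.006]
ft_force: [0.1, -0.1, 0.3]
gripper_width: 0.0683
```

```bash
python3 -c "
from h import *
go(rest(0,.0091,.107),97.3);rr()
"
```

```text
t 19.7 tcp [ 0.4656 -0.1123  0.1108] w 0.0683 F [ 0.086  -0.1142  0.3042] q [-0.089   0.3943  0.2864  2.0662 -0.173   0.738   0.4361]
toolx [-0.1265  0.9918  0.0174] y [ 0.9914  0.127  -0.0308]
shift mm [ 1.4726 -1.6817  3.8394]
twist -0.0005619832647374423
rest frame x,y,z mm 1.766653010884341 7.522541252842701 110.75956143118387
```

Call:
jog_arm --targets '[0.8,1,-1.5,3,0,0.4,0,0,0,0,0,0,0,0,0,0,0,0,0,0,0,0,0,0,0,0,0,0,0,0,0,0,0,0,0]' --squeeze 40

```text
time: 20.4
tcp_pos: [0.4648, -0.1121, 0.1096]
ee_rot: [-0.016, 0.661, 0.75, -0.005]
ft_force: [-0.4, 1.1, -2.6]
gripper_width: 0.0164
```

```bash
python3 -c "
from h import *
state();rr()
"
```

```text
t 20.4 tcp [ 0.4648 -0.1121  0.1096] w 0.0164 F [-0.4409  1.1196 -2.5826] q [-0.0888  0.3937  0.2858  2.0712 -0.1742  0.7309  0.4364]
toolx [-0.1257  0.9919  0.0168] y [ 0.9916  0.1262 -0.0283]
rest frame x,y,z mm 0.9776391785820991 7.826474485609768 109.58087874099071
```

Call:
jog_arm --targets '[0,0,0,-10,0,0,0,0,-25,0,0,0,0,-35,0,0,0,0,-40,0,0,0,0,-40,0,0,0,0,-30,0.05,0,0,0,-10,0.1,0,0,0,0,0.1,0,0,0,0,0.07,0,0,0,0,0]'

```text
time: 21.4
tcp_pos: [0.4684, -0.1152, 0.3129]
ee_rot: [-0.015, 0.776, 0.63, -0.008]
ft_force: [-0.2, -0.4, -3.7]
gripper_width: 0.0172
```

```bash
python3 -c "
from h import *
go(jig(-.001,-.080,.30),78.7)
cv2.imwrite('pics/sd6.png',get_image('side'))
"
```

```text
t 21.4 tcp [ 0.4684 -0.1152  0.3129] w 0.0172 F [-0.2354 -0.3943 -3.72  ] q [-0.1917  0.1603  0.3862  1.8038 -0.0715  1.2223  0.0093]
toolx [0.2058 0.9786 0.0065] y [ 0.9781 -0.2055 -0.0324]
shift mm [344.3797  63.5654  13.0829]
twist -0.010104571854119726
```

Call:
jog_arm --targets '[0,25,5,0,0,0,35,7,0,0,0,40,7,0,0,0,40,7,0,0,0,40,7,0,0,0,40,7,0,0,0,40,7,0,0,0,35,7,0,0,0,20,5,0,0,0,0,0,0,0]'

```text
time: 22.45
tcp_pos: [0.5894, 0.1918, 0.3111]
ee_rot: [-0.016, 0.769, 0.638, -0.01]
ft_force: [-0.4, 0.7, -3.3]
gripper_width: 0.0168
```

```bash
cat >> h.py <<'E'
def jj():
    p=monitor.get_state()['tcp_pos'];d=p[:2]-F;print("jig frame x,y,z mm",d@JX*1e3,d@JY*1e3,p[2]*1e3)
E
python3 -c "
from h import *
go(jig(-.001,-.078,.20),78.7);jj()
"
```

```text
t 22.45 tcp [0.5894 0.1918 0.3111] w 0.0168 F [-0.4153  0.673  -3.3458] q [-0.546   0.403   0.2359  1.473  -0.1187  1.3083 -0.4798]
toolx [0.1846 0.9828 0.0048] y [ 0.9821 -0.1843 -0.038 ]
shift mm [ 20.5165  12.5153 110.7976]
twist 0.011544794477581277
jig frame x,y,z mm -9.055360462883241 -99.14697383432977 311.0925040056309
```

Call:
jog_arm --targets '[0,15,8,20,0.01,0,7,6,30,0,0,0,0,35,0,0,0,0,25,0,0,0,0,0,0]'

```text
time: 22.95
tcp_pos: [0.6032, 0.2098, 0.1975]
ee_rot: [-0.015, 0.77, 0.638, -0.011]
ft_force: [-0.1, -0.3, -2.3]
gripper_width: 0.017
```

```bash
python3 -c "
from h import *
go(jig(0,-.078,.14),78.7);jj()
m=get_image('side');cv2.imwrite('pics/sd7.png',m)
"
```

```text
t 22.95 tcp [0.6032 0.2098 0.1975] w 0.017 F [-0.087  -0.2583 -2.3355] q [-0.5468  0.5167  0.2147  1.5793 -0.1434  1.0914 -0.4765]
toolx [0.1862 0.9825 0.0023] y [ 0.9818 -0.186  -0.0381]
shift mm [ 0.6415  1.2029 57.4956]
twist 0.009888085803727797
jig frame x,y,z mm 0.998557429389018 -78.76248522907495 197.4979978564895
```

Call:
jog_arm --targets '[0,0,0,25,0,0,0,0,25,0,0,0,0,15,0,0,0,0,5,0,0,0,0,0,0]' --squeeze 25

```text
time: 23.5
tcp_pos: [0.6069, 0.2095, 0.1365]
ee_rot: [-0.013, 0.77, 0.638, -0.005]
ft_force: [0.6, 0.4, -2.5]
gripper_width: 0.0165
```

Call:
jog_arm --targets '[0,0,0,5,0,0,0,0,5,0]'

```text
time: 23.7
tcp_pos: [0.6084, 0.21, 0.129]
ee_rot: [-0.012, 0.77, 0.638, -0.003]
ft_force: [-0.7, -0.8, -2.4]
gripper_width: 0.0164
```

```bash
python3 -c "
from h import *
state();jj()
"
```

```text
t 23.7 tcp [0.6084 0.21   0.129 ] w 0.0164 F [-0.7002 -0.7512 -2.3503] q [-0.5334  0.5825  0.1978  1.6517 -0.1616  0.9357 -0.4565]
toolx [0.1859 0.9825 0.0115] y [ 0.9824 -0.1856 -0.0223]
jig frame x,y,z mm 6.0560260092029825 -77.52183590639923 129.02258846249217
```

Call:
jog_arm --targets '[0,-1,-7,0,0,0,0,0,5,0,0,0,0,4,0]'

```text
time: 24.0
tcp_pos: [0.6011, 0.2108, 0.1207]
ee_rot: [-0.012, 0.77, 0.638, -0.002]
ft_force: [0.7, -0.8, -1.8]
gripper_width: 0.0166
```

```bash
python3 -c "
from h import *
state();jj()
m=get_image('side');cv2.imwrite('pics/sd8.png',m);cv2.imwrite('pics/t8.png',get_image('top'))
"
```

```text
t 24.0 tcp [0.6011 0.2108 0.1207] w 0.0166 F [ 0.6761 -0.7932 -1.8226] q [-0.5382  0.5812  0.1948  1.6786 -0.163   0.908  -0.4593]
toolx [0.1857 0.9825 0.0127] y [ 0.9824 -0.1854 -0.0209]
jig frame x,y,z mm -1.319614206403726 -78.15452780987148 120.68414486060252
```

Now lower gently in small steps, watching the force.

Call:
jog_arm --targets '[0,0,0,4,0,0,0,0,4,0]' --squeeze 20

```text
time: 24.3
tcp_pos: [0.6034, 0.2094, 0.1144]
ee_rot: [-0.01, 0.77, 0.637, -0.0]
ft_force: [-5.0, -10.1, 17.4]
gripper_width: 0.0167
```

Call:
jog_arm --targets '[0,0,0,4,0,0,0,0,4,0]'

```text
time: 24.5
tcp_pos: [0.6032, 0.2053, 0.1081]
ee_rot: [-0.009, 0.771, 0.636, -0.002]
ft_force: [-7.2, -7.0, 9.5]
gripper_width: 0.0167
```

```bash
python3 -c "
from h import *
state();jj()
"
```

```text
t 24.5 tcp [0.6032 0.2053 0.1081] w 0.0167 F [-7.2489 -6.9604  9.5429] q [-0.5325  0.5955  0.1958  1.6898 -0.1632  0.8817 -0.4551]
toolx [0.1898 0.9818 0.0087] y [ 0.9817 -0.1896 -0.017 ]
jig frame x,y,z mm 1.8185729382650933 -83.19591904184288 108.08645252754492
```

Call:
jog_arm --targets '[0,2,-3,4,0,0,2,-1,4,0]'

```text
time: 24.7
tcp_pos: [0.6014, 0.2043, 0.1018]
ee_rot: [-0.007, 0.773, 0.635, -0.003]
ft_force: [-2.8, -9.9, 9.4]
gripper_width: 0.0169
```

Call:
jog_arm --targets '[0,2,0,4,0,0,1,0,4,0]'

```text
time: 24.9
tcp_pos: [0.6017, 0.2028, 0.0945]
ee_rot: [-0.006, 0.774, 0.633, -0.005]
ft_force: [-4.3, -5.7, 4.6]
gripper_width: 0.0166
```

```bash
python3 -c "
from h import *
state();jj()
"
```

```text
t 24.9 tcp [0.6017 0.2028 0.0945] w 0.0166 F [-4.3273 -5.729   4.5629] q [-0.537   0.6102  0.1993  1.7041 -0.1612  0.8558 -0.4641]
toolx [ 0.1976  0.9803 -0.0002] y [ 0.9802 -0.1976 -0.0148]
jig frame x,y,z mm 0.8194435162605685 -85.89318629275803 94.51293876212213
```

Call:
jog_arm --targets '[0,2,-2,5,0,0,2,-1,5,0]'

```text
time: 25.1
tcp_pos: [0.6003, 0.2047, 0.085]
ee_rot: [-0.005, 0.775, 0.632, -0.005]
ft_force: [-0.0, -1.6, 1.7]
gripper_width: 0.0167
```

Call:
jog_arm --targets '[0,2,0,4,0,0,1,0,4,0]'

```text
time: 25.3
tcp_pos: [0.6011, 0.2078, 0.0766]
ee_rot: [-0.004, 0.775, 0.632, -0.005]
ft_force: [-0.1, -3.2, 2.6]
gripper_width: 0.0166
```

```bash
python3 -c "
from h import *
state();jj()
"
```

```text
t 25.3 tcp [0.6011 0.2078 0.0766] w 0.0166 F [-0.1249 -3.2139  2.6368] q [-0.543   0.6333  0.1957  1.7144 -0.1656  0.8216 -0.4718]
toolx [ 0.2007  0.9797 -0.0017] y [ 0.9796 -0.2007 -0.0128]
jig frame x,y,z mm -0.6952987140749628 -81.14295910400871 76.602809436344
```

Call:
jog_arm --targets '[0,0,0,3,0,0,0,0,3,0]'

```text
time: 25.5
tcp_pos: [0.6011, 0.2077, 0.0699]
ee_rot: [-0.004, 0.775, 0.632, -0.005]
ft_force: [-0.7, -3.8, 1.0]
gripper_width: 0.0166
```

Call:
jog_arm --targets '[0,0,0,2,0,0,0,0,1.5,0]'

```text
time: 25.7
tcp_pos: [0.601, 0.2074, 0.0657]
ee_rot: [-0.004, 0.775, 0.632, -0.005]
ft_force: [0.3, -3.3, 9.2]
gripper_width: 0.0166
```

```bash
python3 -c "
from h import *
state();jj()
"
```

```text
t 25.7 tcp [0.601  0.2074 0.0657] w 0.0166 F [ 0.3113 -3.2959  9.2068] q [-0.5407  0.6472  0.1926  1.7211 -0.1684  0.802  -0.4691]
toolx [ 0.2005  0.9797 -0.0027] y [ 0.9796 -0.2005 -0.0132]
jig frame x,y,z mm -0.7690260035855754 -81.53246287247565 65.70711574437532
```

Seated in both saddles. Next, slide to the hinge plate until resistance appears.

Call:
jog_arm --targets '[0,4,0,0,0,0,3,0,0,0]' --squeeze 40

```text
time: 25.9
tcp_pos: [0.6021, 0.2124, 0.0656]
ee_rot: [-0.004, 0.775, 0.632, -0.006]
ft_force: [-2.3, -5.3, 3.6]
gripper_width: 0.0162
```

Call:
jog_arm --targets '[0,2,0,0,0,0,2,0,0,0]'

```text
time: 26.1
tcp_pos: [0.6026, 0.2149, 0.0657]
ee_rot: [-0.003, 0.775, 0.631, -0.007]
ft_force: [-1.2, -5.7, 4.0]
gripper_width: 0.0162
```

```bash
python3 -c "
from h import *
state();jj()
"
```

```text
t 26.1 tcp [0.6026 0.2149 0.0657] w 0.0162 F [-1.2375 -5.7379  3.9523] q [-0.5532  0.6543  0.196   1.707  -0.1674  0.8128 -0.4836]
toolx [ 0.2027  0.9792 -0.0071] y [ 0.9791 -0.2028 -0.0146]
jig frame x,y,z mm -0.6005687239183602 -73.86920420272735 65.71085503038907
```

Call:
jog_arm --targets '[0,2,0,0,0,0,2,0,0,0]'

```text
time: 26.3
tcp_pos: [0.6027, 0.2152, 0.0656]
ee_rot: [-0.002, 0.776, 0.631, -0.01]
ft_force: [-1.9, -8.5, 4.8]
gripper_width: 0.0165
```

Call:
jog_arm --targets '[0,2,0,0,0,0,2,0,0,0]'

```text
time: 26.5
tcp_pos: [0.6027, 0.2152, 0.0656]
ee_rot: [-0.001, 0.777, 0.63, -0.012]
ft_force: [-3.6, -8.2, 5.6]
gripper_width: 0.0166
```

```bash
python3 -c "
from h import *
state();jj()
"
```

```text
t 26.5 tcp [0.6027 0.2152 0.0656] w 0.0166 F [-3.6034 -8.2073  5.6457] q [-0.5608  0.6589  0.2024  1.6994 -0.1628  0.8245 -0.4939]
toolx [ 0.2064  0.9783 -0.0172] y [ 0.9782 -0.2067 -0.0177]
jig frame x,y,z mm -0.5732979954412594 -73.52240114896577 65.58058168377947
```

It is hard against the plate: motion stopped at y = −73.5 mm, as the grip point predicts. Releasing and lifting straight off.

Call:
jog_arm --targets '[0.2,0,0,0,0,0.6,0,0,0,0,0.7,0,0,0,0,0.7,0,0,0,0,0.7,0,0,-15,0,0.7,0,0,-30,0,0.7,0,0,-40,0,0.7,0,0,-40,0,0.7,-20,0,-40,0,0.7,-40,0,-40,0]'

```text
time: 27.5
tcp_pos: [0.5922, 0.1708, 0.2725]
ee_rot: [-0.005, 0.773, 0.634, -0.015]
ft_force: [0.4, -0.5, -0.4]
gripper_width: 0.0596
```

Call:
jog_arm --targets '[0.7,-45,-30,0,0,0.7,-45,-30,0,0,0.7,-45,-30,0,0,0.7,-45,-30,0,0,0.7,-45,-30,0,0,0.7,0,0,0,0]'

```text
time: 28.1
tcp_pos: [0.4124, -0.015, 0.2891]
ee_rot: [-0.001, 0.775, 0.632, -0.004]
ft_force: [0.9, 1.0, 0.5]
gripper_width: 0.0599
```

```bash
python3 -c "
from h import *
state()
t=get_image('top');s=get_image('side');cv2.imwrite('pics/t9.png',t);cv2.imwrite('pics/s9.png',s)
a=cv2.resize(t[140:260,90:250],(800,600),interpolation=2)[:, :];a=cv2.resize(a,(440,330))
b=cv2.resize(s[110:240,255:355],(355,462),interpolation=2)
o=np.zeros((600,800,3),np.uint8);o[:330,:440]=a;o[:462,445:800]=b
o[335:600,:440]=cv2.resize(t[60:280,90:455],(440,265));cv2.imwrite('pics/final.png',o)"
```

```text
t 28.1 tcp [ 0.4124 -0.015   0.2891] w 0.0599 F [0.9378 0.9912 0.5282] q [-0.4037  0.033   0.322   1.9964 -0.0081  1.1225 -0.2805]
toolx [ 0.2008  0.9796 -0.0054] y [ 0.9796 -0.2008 -0.0074]
```

View pics/final.png

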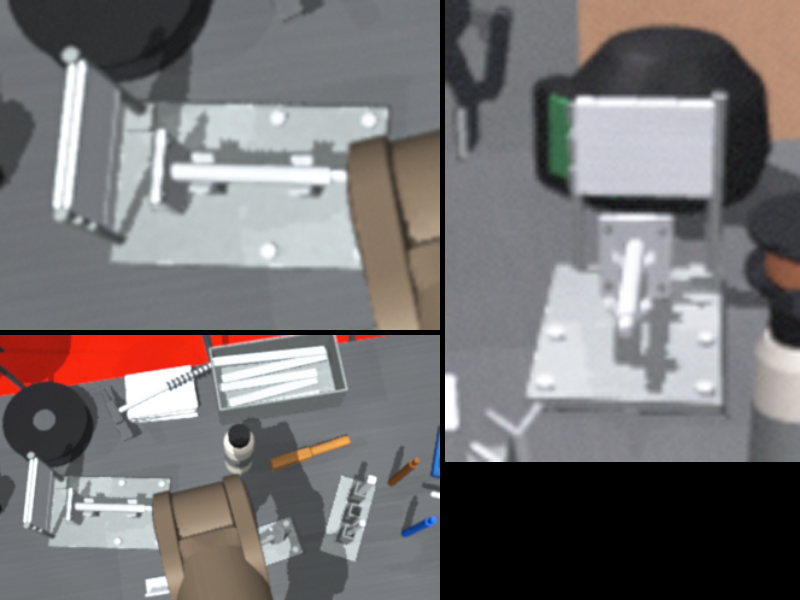

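```bash
python3 -c "
from h import *
t=cv2.imread('pics/t9.png');g=cv2.cvtColor(t,cv2.COLOR_BGR2GRAY)
J=lambda p:np.array([(p[:2]-F)@JX,(p[:2]-F)@JY])*1e3
q=lambda x,y:(90+x/2.75,140+y/2.75)
for n,p,z in(('foot',(172,172),.068),('shoulder',(330,175),.068),('plate near edge',(166,165),.096),('inner leaf post end',(68,68),.195),('inner free end',(57,208),.195),('outer edge',(82,70),.195),('outer hinge end',(68,210),.195)):
  P=plane('top',q(*p),z);print(n,J(P))
print('expected foot px',proj('top',jig(0,0,.075)),'vs',q(172,172))
for r in(200,201,202,203,204):print(r,g[r,144:158])
m=g[160:222,106:124];print(m[::6])
"
```

```text
foot [-3.9592 -1.1024]
shoulder [  -2.0966 -157.3082]
plate near edge [-3.0061 -3.85  ]
inner leaf post end [61.6797 59.0326]
inner free end [-65.0968  54.3276]
outer edge [60.2124 46.3238]
outer hinge end [-66.5566  44.5466]
expected foot px [151.4802 200.5538] vs (152.54545454545456, 202.54545454545456)
200 [156 177 237 250 247 157  94 120 182 233 239 237 234 234]
201 [138 184 245 252 249 163  98 129 205 251 253 252 251 251]
202 [133 190 249 253 248 164  97 128 207 253 254 253 253 253]
203 [130 188 249 252 242 154  98 120 191 246 250 250 250 251]
204 [130 187 247 248 225 137  96 108 160 219 230 231 233 233]
[[110  98  78  56  46  64 123 187 205 204 203 184 124  75  61  56  51  48]
 [115 114 113 115 115 113 111 118 193 255 255 231 245 255 242 154 115 115]
 [116 117 117 117 117 116 119 165 246 255 243 235 255 255 180 115 117 119]
 [115 115 115 116 115 115 138 230 255 252 225 253 255 218 129 116 118 121]
 [115 116 116 116 114 120 196 255 255 231 243 255 245 157 116 118 119 120]
 [112 112 112 112 115 162 246 255 242 235 255 255 194 118 117 119 120 119]
 [115 115 116 115 137 230 255 255 231 253 255 221 131 117 119 119 120 119]
 [114 113 112 121 196 255 255 230 241 255 253 169 117 118 118 119 118 119]
 [113 113 115 159 243 255 248 234 255 255 196 118 118 120 119 119 120 120]
 [115 113 123 210 255 254 214 239 252 210 136 119 121 120 120 121 121 121]
 [114 112 112 121 140 152 145 123 100  98 129 174 190 163 100  77  99 132]]
```

```bash
python3 -c "
from plant import bot,monitor
s=monitor.get_state();print(s['time'],s['ft_force']);print(bot.job_done())"
```

```text
28.2 [1.39964911 0.73796555 1.15719883]
the job is handed in; nothing more can be done
None
```

I handed the job in at 28.2 s: the hinge pin lies in both jig saddles, butted against the hinge plate, and the spatter screen is folded back. No verdict was reported.

**What I did**
- **Screen:** I pushed the outer leaf flat onto the inner leaf, and both back until they met a firm stop at about 14 N.
- **Rack:** I drew the pin out of the middle tube by its end.
- **Rest:** I stood the plain end at the stop and leaned the pin over by letting it pivot in the grip. I let go of it there and took a new grip on its side in the finger gap.
- **Jig:** I set the pin down into the saddles in small steps, slid it forward until it stopped at the plate, then let go and moved well clear.

**Last checks**
- **Pin:** It lies in both saddles. The plain end measured 1 mm from the plate face, within the roughly 2 mm camera accuracy. The visible strip of plate above the pin (2.4 px) is about what contact would show (estimated 2.7 px). The forward push also stopped where the grip point predicted.
- **Screen:** The two leaves show as parallel lines with a constant gap, back at the post.
- **Bystanders:** The rack and loose items in the final picture look undisturbed. The arm hid part of that view, including the pliers, most of the angle offcut and the V-rest.

**What did not go cleanly**
- While seating the pin in the rest, the wrist force briefly reached 56 N, probably a fingertip on the upper saddle. It was backed off at once and is under the 120 N wrist limit. I took it as the fingers and not the gripper body, which has the 40 N limit, but could not confirm that.
- The gripper read about 16.5 mm on the 18 mm pin in both grips.
- The top camera put the pin axis 2–4 mm to one side of my estimate of the saddle line. It had put the saddles 1–4 mm to that same side earlier, so I put this down to calibration.

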